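# Set the bench air regulator to its mark and lock the knob

### The job

The mixing bench's air regulator has been turned down: turn its black knob clockwise until the pointer stands at the raised arrow mark on the collar under it, then pull the knob straight up until it snaps out and stays locked out there. The lock drops in only at one spot close by the mark, so never force it (bear on the lock with less than 20 N): if it will not come up, keep a light pull on it and turn it slowly a little either way until it drops in. Let go of it then, and leave the mixing cup and the paint tin beside the regulator where they stand.

Things in the scene. Friction and masses are not known exactly. Their poses are not given: they have to be found in the camera images.
- regulator: air filter regulator on a steel foot (100 x 92 x 8 mm), fixed: bracket behind, clear bowl, grey metal body at heights 88 to 128 mm with couplings to 62 mm left and 66 mm right of the axis, pressure gauge in front (its needle only follows the knob), black bonnet on top. Origin on the knob's axis at the foot's underside, z up, gauge to -x
- collar: round grey metal collar under the knob, 80 mm across, 18 mm thick, fixed; origin on the knob's axis at its underside, 140 mm above the bench, z up. On top 11 small ticks and, on its -x side, one raised black arrowhead, all 30 degrees apart. The hidden lock ring inside counts as the collar: 12 notches 30 degrees apart, all shifted alike by up to 0.18 rad either way from arrow and ticks
- mark (a point): tip of the arrowhead, 31 mm from the knob's axis, 160 mm above the bench; axes as the collar's
- knob: black fluted knob, axis upright: grip part 45 mm in diameter, 30 mm high, on a skirt 59 mm in diameter, 5 mm high. Origin on the axis at the skirt's underside, 160 mm above the bench when pushed in (top at 195 mm). Turns about z with 0.08 N m of friction; clockwise from above is rotation about -z. At the start it is pushed in, its pointer 0.5 to 1.8 rad counterclockwise of the mark
- pointer (a point): outer end of the pointer, a short white line on the skirt at the knob's -x side, 31 mm from the axis, 5 mm above the knob's origin; axes as the knob's
- grip (a point): on the knob's axis, 28 mm above its origin, a TCP height that leaves the fingertips 4 mm above the skirt. Pulling up: 6 N break the knob loose, 2 mm are free; then its pins bear on the lock ring (gives 1 mm per 10 N) unless they stand in notches (play 0.015 rad either way): there it snaps up to its stop, 8 mm from pushed in, stays out by itself and cannot turn; pushing it down frees it
- mixing_cup: clear empty plastic mixing cup, 73 mm wide, 88 mm high, standing loose to the right of the regulator; origin at the centre of its underside
- base_tin: small paint tin, 68 mm wide, 82 mm high, standing loose to the left of the regulator; origin at the centre of its underside

How it is judged:
By the outcome, as a careful person would: the job done as asked, in the order asked, and still so for the second after the job is handed in, with the robot touching nothing.
It also fails if it takes over 72 s, if anything falls off the work surface, if the arm or the gripper's body presses on something with over 40 N, if the wrist force passes 120 N, or if a joint passes its speed limit or range.

### The arm

A 6-joint arm with a two-finger parallel gripper is mounted at the origin on a cart in front of the work surface, level with it; the furniture and walls round the work are solid. World frame = base frame: x ahead of the robot, y to its left, z up, the work surface at z = 0. Lengths are in mm, angles in rad, forces in N, time in s.
With the tool pointing down it reaches from about 350 to 775 mm from the base axis. Payload 7.3 kg.
Tool frame: the origin (TCP) lies between the finger pads, 19 mm behind the fingertips; this is the grasp point; z points along the fingers, y is the line along which they close (so a half turn about z gives the same grasp; the last joint's range is limited). The gripper opens to 92 mm and grips with 3 to 60 N. Pads are 19 mm wide; open, the fingers measure 130 mm over their backs; the gripper's body (75 mm by 190 mm) begins 47 mm behind the grasp point.
Start: joints at [-1.376, 0.342, 1.524, -0, 1.275, -0.146], TCP at [175.499, -494.816, 245.541] pointing down, gripper open.
Joint ranges: [-2.53, 2.53], [-0.77, 2.02], [0.04, 2.7], [-1, 4.14], [0.28, 2.66], [-3.11, 3.11]. Speed limits (rad/s): [2.57, 2.57, 3.14, 3.14, 3.14, 3.14].

### API

Orientations are given as [roll, pitch, yaw] about the fixed x, y, z axes, in that order (R = Rz(yaw) Ry(pitch) Rx(roll)).
In Python, from plant import get_obs, vision, workorder gives the robot as it stands.
- The arm moves only by the shell command python3 -m pendant 'ROWS' [OPENING]. ROWS is a JSON object of lists of equal length, an entry for each row: "dp": the shift along the tool's x, y, z in m, a list of three; "rotation": the turn, a rotation vector about the tool's x, y, z in rad, a list of three. A call has 1 to 8 rows; each row is the pose to reach, as a shift and turn from the pose commanded when the call began, along the tool's axes at that moment; what a row does not reach only later rows make up. A row lasts 1/8 s, in which the tool goes at most 62.5 mm and 10.7 degrees, less where a joint would pass 70% of its speed; a pose out of reach is approached as far as the arm can. A call with a gripper value outside its range is refused whole. OPENING is the finger opening in m, from 0 to 0.0918, set as the call begins (- or left out, the last holds). The fingers move at their own pace and stop on an object; the grip force is fixed at half the most. Time passes only in rows, so rows that repeat a pose let the fingers close. It gives the time, the measured TCP pose, the force, the opening and the grip force at its end, in the units of the state.
- get_obs(): the state, without advancing time (a new reading comes with each control period).
- vision.capture(name): name is "scene" or "side" or "wrist"; returns a dict with "pixels" (420x560x3 uint8, red, green, blue), "vfov" (degrees; the focal length in pixels is half the picture's height over the tangent of half this angle, whatever the lens; pixels are square), "cx", "cy" (the principal point, pixels), "pose" (4x4, takes a point from camera to world coordinates); the wrist camera has in their place "T_tool_cam" (4x4, takes a point from camera to tool coordinates, whose origin is the TCP and whose axes are the flange's). Camera axes: x right, y up, looking along -z (the intrinsics and any distortion apply to the point x, -y, -z); pixel columns grow to the right and rows downward; lengths in mm; the calibration is good to about 2 mm. A picture is of the moment at which its call begins: read the wrist's pose just before it. There is no depth.
- workorder.close_job(): hands the job in; it is judged then, once.
The state is a dict: "time": time; "joint_positions": joint angles; "dq": joint speeds; "tau": joint torques, N m; "tool_pos": TCP position; "tcp_rot": TCP orientation; "contact_force": force on the tool from outside, world axes, zero at the start; "moment": the same for the moment, N m; "grip_width": finger opening in mm; "finger_force": force on a finger pad.
Only numpy, scipy, OpenCV 4.12 (cv2) and the standard library are available. Lean on these libraries where they do the work, as an engineer would, in place of code of your own. Each camera call takes 0.05 s, during which the arm holds its last target. There are 200 camera calls.

## Working session

There is one attempt and no reset: what is moved stays moved. The work goes in short steps, Python scripts to look and compute and a shell command to move; the robot and the scene stay as the last step left them, time stands still between calls to the robot, and variables do not carry over. Pictures are saved under pics/ and viewed, at most 10 in all, crops included, and the job is handed in when it is done.

```bash
ls; mkdir -p pics
cat > h.py <<'E'
import numpy as np, cv2
from plant import get_obs, vision, workorder
from scipy.spatial.transform import Rotation as R
def cap(n,f):
    o=get_obs(); d=vision.capture(n); cv2.imwrite('pics/'+f,d['pixels'][:,:,::-1])
    if 'pose' in d: P=np.array(d['pose'])
    else:
        T=np.eye(4);T[:3,:3]=R.from_euler('xyz',o['tcp_rot']).as_matrix();T[:3,3]=o['tool_pos'];P=T@np.array(d['T_tool_cam'])
    d={k:v for k,v in d.items() if k!='pixels'}
    print(n,{k:v for k,v in d.items() if 'pose'!=k and k[0]!='T'})
    np.savez('pics/'+f+'.npz',P=P,f=210/np.tan(np.radians(d['vfov'])/2),c=[d['cx'],d['cy']],
      k=np.ravel(d.get('distortion',d.get('dist',[0.]))))
    return P
def toplane(f,u,v,z):
    a=np.load('pics/'+f+'.npz');P=a['P']
    r=P[:3,:3]@np.array([(u-a['c'][0])/a['f'],-(v-a['c'][1])/a['f'],-1.]);t=(z-P[2,3])/r[2]
    return P[:3,3]+t*r
def proj(f,X):
    a=np.load('pics/'+f+'.npz');P=a['P'];q=P[:3,:3].T@(np.array(X)-P[:3,3])
    return a['c']+a['f']*np.array([q[0],-q[1]])/-q[2]
E
python3 - <<'E'
from h import *
o=get_obs();print(o)
for n in('scene','side','wrist'): print(cap(n,n+'0.png').round(3))
a=[cv2.imread(f'pics/{n}0.png') for n in('scene','side','wrist')]
E
```

```text
pics
{'time': 0.0, 'joint_positions': array([-1.37601016e+00,  3.42710333e-01,  1.52503365e+00, -1.71423063e-05,
        1.27541773e+00, -1.46021332e-01]), 'dq': array([-0.001179  ,  0.00121113,  0.00014383, -0.00128362,  0.0014303 ,
        0.001101  ]), 'tau': array([-5.49730557e-04, -4.31249356e+01, -2.44225127e+01,  7.17373495e-02,
        5.60529158e-02, -1.02998079e-04]), 'tool_pos': array([ 175.409209  , -494.41297245,  244.84557819]), 'tcp_rot': array([-3.14003790e+00, -2.12086016e-04,  3.40812336e-01]), 'contact_force': array([-0.15664338, -0.03168156,  0.5833873 ]), 'moment': array([0.01788172, 0.0186529 , 0.00071991]), 'finger_force': 0.0, 'grip_width': 91.91104530531119}
scene {'vfov': 55.53194589334267, 'cx': 283.4271168702856, 'cy': 203.80062277577346}
[[-5.13000e-01  5.33000e-01 -6.73000e-01 -9.37870e+01]
 [-8.59000e-01 -3.10000e-01  4.08000e-01  4.25328e+02]
 [ 9.00000e-03  7.87000e-01  6.17000e-01  6.66506e+02]
 [ 0.00000e+00  0.00000e+00  0.00000e+00  1.00000e+00]]
side {'vfov': 48.21847208974803, 'cx': 280.1354867398577, 'cy': 205.01304612663967}
[[ 8.95000e-01  2.98000e-01 -3.31000e-01  2.26970e+02]
 [-4.45000e-01  5.89000e-01 -6.74000e-01 -5.08850e+02]
 [-6.00000e-03  7.51000e-01  6.60000e-01  6.88218e+02]
 [ 0.00000e+00  0.00000e+00  0.00000e+00  1.00000e+00]]
wrist {'vfov': 59.29062998453158, 'cx': 277.37125176075824, 'cy': 210.86494115651806}
[[ 3.34000e-01  9.10000e-01  2.46000e-01  2.41901e+02]
 [-9.42000e-01  3.23000e-01  8.60000e-02 -4.70704e+02]
 [-1.00000e-03 -2.61000e-01  9.65000e-01  3.85397e+02]
 [ 0.00000e+00  0.00000e+00  0.00000e+00  1.00000e+00]]
```

View pics/scene0.png

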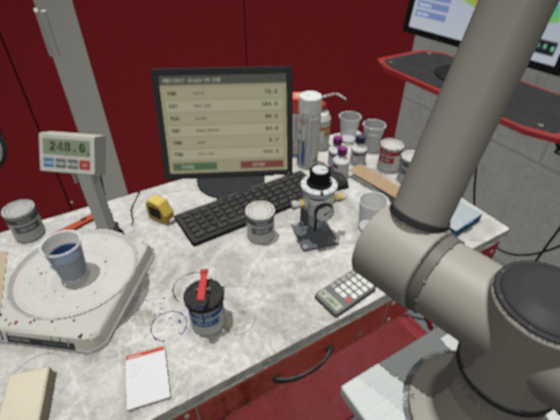

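View pics/side0.png

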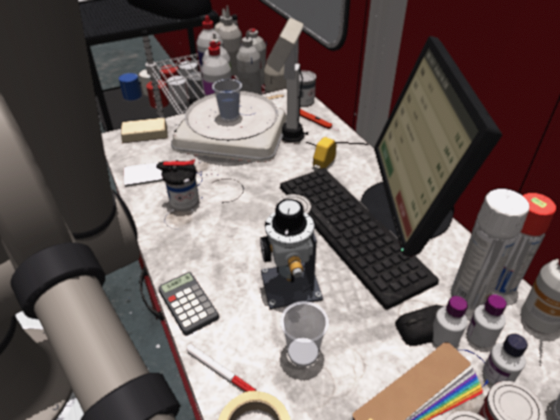

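Scene: regulator around (318,205), its knob around (319,178). Side: knob around (291,213), cup (303,335), tin hidden behind the regulator.

Run:
```python
from h import *
for f,p in(('scene0.png',(319,173)),('side0.png',(291,207))): print(toplane(f,*p,195))
a=cv2.imread('pics/scene0.png')[145:255,265:345];b=cv2.imread('pics/side0.png')[190:315,245:335]
z=lambda i:cv2.resize(i,(400,550),interpolation=cv2.INTER_CUBIC)
cv2.imwrite('pics/c0.png',np.hstack([z(a),z(b)]))
```

```text
[474.10782445  -7.00215266 195.        ]
[487.22207413 -17.26173572 195.        ]
```

View pics/c0.png

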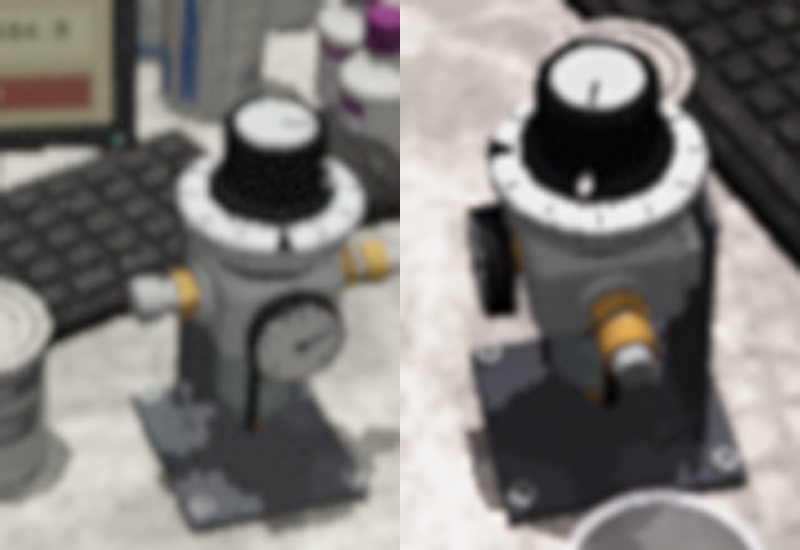

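Left crop (scene): top-disc centre (280,122), arrow (285,235), pointer (328,178). Right crop (side): disc centre (598,76), arrow tip (512,150), pointer (586,185).

Run:
```python
from h import *
S=lambda u,v:(265+u/5,145+v/5)
D=lambda u,v:(245+(u-400)/400*90,190+v*125/550)
for n,z,s,d in(('top',195,S(280,122),D(598,76)),('arrow',160,S(285,230),D(512,150)),('ptr',165,S(328,178),D(586,185))):
    a=toplane('scene0.png',*s,z);b=toplane('side0.png',*d,z);print(n,a.round(1),b.round(1))
```

```text
top [483.4 -18.8 195. ] [484.9 -16.8 195. ]
arrow [455.7  -4.7 160. ] [456.1  -4.3 160. ]
ptr [472.6 -39.4 165. ] [469.6 -37.5 165. ]
```

Run:
```python
from h import *
def tri(s,d):
    A=[];b=[]
    for f,p in(('scene0.png',s),('side0.png',d)):
        P=np.load('pics/'+f+'.npz')['P'];c=P[:3,3];r=toplane(f,*p,0)-c;r/=np.linalg.norm(r);M=np.eye(3)-np.outer(r,r);A.append(M);b.append(M@c)
    return np.linalg.lstsq(np.vstack(A),np.hstack(b),rcond=None)[0].round(0)
print('mon TR',tri((292,68),(494,135)),'BR',tri((292,172),(410,248)),'TL',tri((153,70),(432,42)),'BL',tri((162,186),(378,155)))
print('can top',tri((311,96),(505,200)))
print('tin top',toplane('scene0.png',260,212,82))
```

```text
mon TR [ 771. -121.  308.] BR [700. -79.  50.] TL [920. 194. 309.] BL [869. 244.   8.]
can top [ 765. -180.  225.]
tin top [545.02757623 100.83215487  82.        ]
```

```bash
python3 -m pendant '{"dp":[[0.045,-0.035,-0.02],[0.09,-0.07,-0.02],[0.135,-0.104,-0.02],[0.18,-0.138,-0.02],[0.225,-0.173,-0.02],[0.27,-0.208,-0.02],[0.315,-0.242,-0.02],[0.36,-0.277,-0.02]],"rotation":[[0,0,-0.16],[0,0,-0.32],[0,0,-0.48],[0,0,-0.64],[0,0,-0.8],[0,0,-0.96],[0,0,-1.1],[0,0,-1.2]]}' 0.0918; python3 -c "
from h import *
o=get_obs();print(o['tool_pos'],o['tcp_rot'],o['joint_positions'])
w=np.array([484,-17.8,265])-o['tool_pos'];print(R.from_euler('xyz',o['tcp_rot']).inv().apply(w))"
```

```text
time: 1.15
tool_pos: [422.9, -111.8, 265.5]
tcp_rot: [3.141, 0.0, 1.544]
contact_force: [0.7, -1.3, -0.3]
grip_width: 91.6
finger_force: 0.0
[ 422.89941241 -111.75055703  265.5310421 ] [3.14138353e+00 3.04991001e-04 1.54438630e+00] [-4.33769336e-01  1.62996437e-01  1.71059874e+00 -2.06600297e-04
  1.26768464e+00 -4.07297700e-01]
[95.53143245 58.59822548  0.51416017]
```

```bash
python3 -m pendant '{"dp":[[0.04,0.024,0],[0.08,0.048,0],[0.0955,0.0585,0],[0.0955,0.0585,0],[0.0955,0.0585,0]],"rotation":[[0,0,-0.1],[0,0,-0.14],[0,0,-0.14],[0,0,-0.14],[0,0,-0.14]]}'
python3 - <<'E'
from h import *
cap('wrist','w1.png');print(get_obs()['joint_positions'])
i=cv2.imread('pics/w1.png');u,v=proj('w1.png',[484,-18,180]);print(u,v)
x0=int(np.clip(u-140,0,280));y0=int(np.clip(v-105,0,210));print(x0,y0)
cv2.imwrite('pics/w1c.png',cv2.resize(i[y0:y0+200,x0:x0+266],(798,600),interpolation=cv2.INTER_CUBIC))
E
```

```text
time: 1.78
tool_pos: [483.0, -20.7, 265.4]
tcp_rot: [-3.141, 0.0, 1.68]
contact_force: [0.1, 0.7, -0.3]
grip_width: 91.8
finger_force: 0.0
wrist {'vfov': 59.29062998453158, 'cx': 277.37125176075824, 'cy': 210.86494115651806}
[-2.01488149e-01  2.49795060e-01  1.59832501e+00 -4.99234241e-04
  1.29389263e+00 -3.09665449e-01]
278.82255855234877 221.3183547230932
138 116
```

View pics/w1c.png

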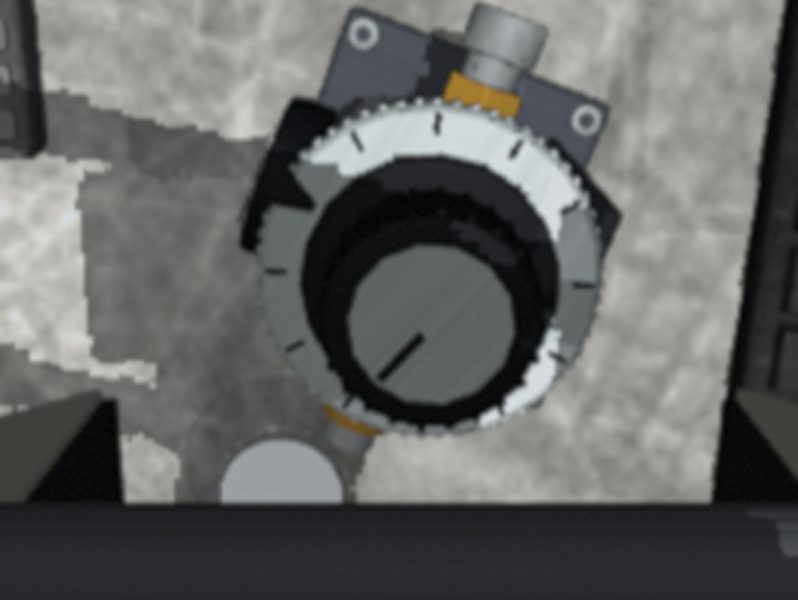

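Wrist crop: disc centre (432,324), top index line from (421,337) to (381,378), collar centre about (431,267), arrow tip about (312,208), ticks at (437,122), (357,140), (516,149), (583,286), (276,271), (295,346), (560,357).

Run:
```python
from h import *
q=lambda u,v,z:toplane('w1.png',138+(u+.5)/3-.5,116+(v+.5)/3-.5,z)
c=q(432,324,195);print('disc',c,'collar',q(431,267,158))
pts=np.array([q(*p,158)[:2] for p in((437,122),(357,140),(516,149),(570,210),(583,286),(560,357),(276,271),(295,346),(312,208))])
# circle fit to ticks (all but arrow)
t=pts[:-1];A=np.c_[2*t,np.ones(len(t))];s=np.linalg.lstsq(A,(t**2).sum(1),rcond=None)[0];print('fit',s[:2],np.sqrt(s[2]+s[0]**2+s[1]**2))
for cc in(s[:2],c[:2]):
    d=pts-cc;a=np.degrees(np.arctan2(d[:,1],d[:,0]));print(a.round(1),np.hypot(*d.T).round(1))
    ph=np.angle(np.exp(1j*12*np.radians(a[:-1])).mean())/12;print('tick phase deg mod30',np.degrees(ph))
a=q(381,378,195);b=q(421,337,195);print('line',a,b,np.degrees(np.arctan2(*(a-b)[1::-1])),np.degrees(np.arctan2(*(a-c)[1::-1])))
```

```text
disc [485.31649013 -14.78424121 195.        ] collar [485.18731221 -12.42320459 158.        ]
fit [485.25654912 -15.12850837] 35.816478859650836
[  93.9  123.4   63.6   33.1    3.3  -25.7 -176.5 -146.3  154.7] [36.1 36.  35.6 35.7 35.5 36.2 35.6 35.8 31.6]
tick phase deg mod30 3.592549560513464
[  94.1  123.8   63.4   32.7    2.7  -26.3 -176.  -145.9  155.3] [35.7 35.7 35.3 35.4 35.5 36.3 35.7 36.  31.5]
tick phase deg mod30 3.5699392321652565
line [476.36028752 -27.23610493 195.        ] [483.43609755 -17.72343899 195.        ] -126.64299163720725 -125.72618180874437
```

```bash
python3 -c "
from h import *
o=get_obs();print(o['tool_pos'],o['tcp_rot'],o['contact_force'])
w=np.array([485,-15.6,188])-o['tool_pos'];print(R.from_euler('xyz',o['tcp_rot']).inv().apply(w))"
```

```text
[482.97847861 -20.82227943 265.45698822] [-3.14104623e+00  3.29306022e-04  1.67911030e+00] [ 0.07209268 -0.13177873  0.18746707]
[ 4.99865136  2.61653816 77.45392817]
```

```bash
python3 -m pendant '{"dp":[[0.005,0.0026,0.02],[0.005,0.0026,0.045],[0.005,0.0026,0.065],[0.005,0.0026,0.0775],[0.005,0.0026,0.0775],[0.005,0.0026,0.0775]],"rotation":[[0,0,0],[0,0,0],[0,0,0],[0,0,0],[0,0,0],[0,0,0]]}' && python3 -m pendant '{"dp":[[0,0,0],[0,0,0],[0,0,0],[0,0,0],[0,0,0],[0,0,0],[0,0,0],[0,0,0]],"rotation":[[0,0,0],[0,0,0],[0,0,0],[0,0,0],[0,0,0],[0,0,0],[0,0,0],[0,0,0]]}' 0.04; python3 -c "
from h import *
o=get_obs();print(o)"
```

```text
time: 2.58
tool_pos: [486.0, -14.8, 188.8]
tcp_rot: [3.14, 0.0, 1.68]
contact_force: [0.1, -0.8, 0.3]
grip_width: 91.7
finger_force: 0.0
time: 3.58
tool_pos: [484.8, -14.5, 188.0]
tcp_rot: [-3.14, -0.0, 1.681]
contact_force: [-5.4, -1.0, 4.2]
grip_width: 44.7
finger_force: 30.0
{'time': 3.575, 'joint_positions': array([-1.87780935e-01,  3.28037494e-01,  1.71734765e+00, -5.42914373e-04,
        1.09784745e+00, -2.97614225e-01]), 'dq': array([ 0.00037138, -0.00098468, -0.00126889, -0.0008424 ,  0.00083427,
        0.00082235]), 'tau': array([ 4.95593715e-01, -3.82352400e+01, -2.34552866e+01,  5.83803244e-01,
       -1.53445322e+00,  1.08828483e-02]), 'tool_pos': array([484.81226254, -14.50402966, 187.99935429]), 'tcp_rot': array([-3.13988315e+00, -1.92296282e-05,  1.68087730e+00]), 'contact_force': array([-5.41539133, -1.01484058,  4.16691442]), 'moment': array([-0.14424321,  0.78594841,  0.03704025]), 'finger_force': 30.002235174179077, 'grip_width': 44.66802233963452}
```

```bash
python3 -m pendant '{"dp":[[0,-0.001,0],[0,-0.001,0],[0,-0.001,0],[0,-0.001,0],[0,-0.001,0],[0,-0.001,0],[0,-0.001,0],[0,-0.001,0]],"rotation":[[0,0,0],[0,0,0.17],[0,0,0.34],[0,0,0.51],[0,0,0.68],[0,0,0.85],[0,0,1.02],[0,0,1.19]]}'; python3 -m pendant '{"dp":[[0,0,0],[0,0,0],[0,0,0],[0,0,0]],"rotation":[[0,0,0.12],[0,0,0.21],[0,0,0.21],[0,0,0.21]]}'
python3 - <<'E'
from h import *
o=get_obs();print(o['tool_pos'],o['tcp_rot'],o['contact_force'],o['moment'])
for n in('scene','side'): cap(n,n+'2.png')
a=cv2.imread('pics/scene2.png')[145:220,280:360];b=cv2.imread('pics/side2.png')[190:265,250:330]
z=lambda i:cv2.resize(i,(400,375),interpolation=cv2.INTER_CUBIC)
cv2.imwrite('pics/c2.png',np.hstack([z(a),z(b)]))
E
```

```text
time: 4.58
tool_pos: [485.4, -14.9, 188.0]
tcp_rot: [3.14, -0.001, 0.485]
contact_force: [-0.7, -1.1, -0.1]
grip_width: 44.4
finger_force: 30.0
time: 5.08
tool_pos: [485.4, -15.0, 188.1]
tcp_rot: [3.14, -0.002, 0.282]
contact_force: [1.5, -3.8, -1.4]
grip_width: 44.4
finger_force: 30.0
[485.36082307 -15.04093871 188.07019025] [ 3.14018707e+00 -1.51300360e-03  2.82367900e-01] [ 1.47812722 -3.78853518 -1.42112904] [-0.74647055 -0.48522463 -0.06429872]
scene {'vfov': 55.53194589334267, 'cx': 283.4271168702856, 'cy': 203.80062277577346}
side {'vfov': 48.21847208974803, 'cx': 280.1354867398577, 'cy': 205.01304612663967}
```

View pics/c2.png

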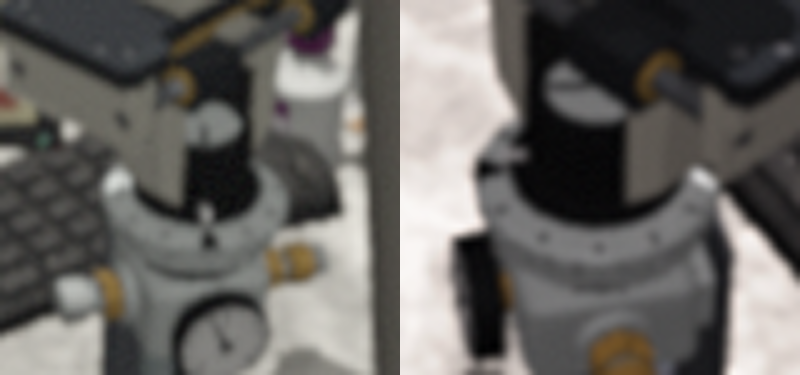

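The pointer's white line sits directly at the arrow: scene crop (207,212) over arrow (208,238). Now a light pull.

```bash
python3 -m pendant '{"dp":[[0,0,-0.001],[0,0,-0.001],[0,0,-0.002],[0,0,-0.002],[0,0,-0.003],[0,0,-0.003]],"rotation":[[0,0,0],[0,0,0],[0,0,0],[0,0,0],[0,0,0],[0,0,0]]}'; python3 -c "
from h import *
for i in range(1):
  o=get_obs();print(o['tool_pos'],o['contact_force'],o['moment'])"
```

```text
time: 5.92
tool_pos: [485.3, -15.0, 190.8]
tcp_rot: [3.14, -0.001, 0.282]
contact_force: [3.7, -5.0, -7.4]
grip_width: 44.3
finger_force: 30.0
[485.33005823 -15.02551702 190.81787105] [ 3.65134744 -5.00315094 -7.38998412] [-0.79563464 -0.64818021 -0.08306382]
```

```bash
python3 -m pendant '{"dp":[[0.0005,0.001,-0.0003],[0.0005,0.001,-0.0003],[0.0005,0.001,-0.0003],[0.0005,0.001,-0.0003],[0.0005,0.001,-0.0003],[0.0005,0.001,-0.0003],[0.0005,0.001,-0.0003],[0.0005,0.001,-0.0003]],"rotation":[[0,0,0.01],[0,0,0.02],[0,0,0.03],[0,0,0.04],[0,0,0.05],[0,0,0.06],[0,0,0.07],[0,0,0.08]]}'; python3 -c "
from h import *
for i in range(1):
  o=get_obs();print(o['tool_pos'],o['tcp_rot'],o['contact_force'],o['moment'])"
```

```text
time: 6.92
tool_pos: [485.3, -15.3, 191.2]
tcp_rot: [-3.141, 0.0, 0.2]
contact_force: [4.6, 0.5, -10.7]
grip_width: 44.4
finger_force: 30.0
[485.32297566 -15.2509265  191.24676976] [-3.14134153e+00  3.99461211e-05  2.00100721e-01] [  4.60022766   0.47742451 -10.65761095] [ 0.24948639 -0.71572384  0.17895524]
```

```bash
python3 -m pendant '{"dp":[[0,0,0],[0,0,0],[0,0,0],[0,0,0],[0,0,0],[0,0,0],[0,0,0],[0,0,0]],"rotation":[[0,0,0.01],[0,0,0.02],[0,0,0.03],[0,0,0.04],[0,0,0.05],[0,0,0.06],[0,0,0.07],[0,0,0.08]]}'; python3 -c "
from h import *
for i in range(1):
  o=get_obs();print(o['tool_pos'],o['tcp_rot'],o['contact_force'],o['moment'])"
```

```text
time: 7.92
tool_pos: [485.3, -15.3, 191.3]
tcp_rot: [-3.142, 0.0, 0.12]
contact_force: [4.1, 2.5, -6.8]
grip_width: 44.4
finger_force: 30.0
[485.30875509 -15.3294209  191.26541963] [-3.14152290e+00  8.75848619e-05  1.20130133e-01] [ 4.14030961  2.48384982 -6.84953578] [ 0.46321308 -0.72421006  0.18681293]
```

```bash
python3 -m pendant '{"dp":[[0,0,0],[0,0,0],[0,0,0],[0,0,0]],"rotation":[[0,0,0.01],[0,0,0.02],[0,0,0.03],[0,0,0.04]]}'; python3 -m pendant '{"dp":[[0,0,0],[0,0,0],[0,0,0],[0,0,0],[0,0,0],[0,0,0],[0,0,0],[0,0,0]],"rotation":[[0,0,-0.03],[0,0,-0.06],[0,0,-0.09],[0,0,-0.12],[0,0,-0.15],[0,0,-0.17],[0,0,-0.19],[0,0,-0.2]]}'; python3 -c "
from h import *
for i in range(1):
  o=get_obs();print(o['tool_pos'],o['tcp_rot'],o['contact_force'],o['moment'])"
```

```text
time: 8.43
tool_pos: [485.3, -15.4, 191.3]
tcp_rot: [3.142, 0.0, 0.08]
contact_force: [4.3, 2.8, -9.3]
grip_width: 44.2
finger_force: 30.0
time: 9.43
tool_pos: [485.3, -15.2, 191.3]
tcp_rot: [-3.141, -0.0, 0.281]
contact_force: [4.1, 4.0, -8.2]
grip_width: 44.7
finger_force: 30.0
[485.31172308 -15.22675969 191.33416373] [-3.14120804e+00 -8.25026766e-05  2.81090198e-01] [ 4.05638087  4.00749365 -8.2400436 ] [ 0.63161954 -0.66724073 -0.19611536]
```

Not on the clockwise side; back at the mark, now slowly counterclockwise.

```bash
python3 -m pendant '{"dp":[[0,0,0],[0,0,0],[0,0,0],[0,0,0],[0,0,0],[0,0,0],[0,0,0],[0,0,0]],"rotation":[[0,0,-0.01],[0,0,-0.02],[0,0,-0.03],[0,0,-0.04],[0,0,-0.05],[0,0,-0.06],[0,0,-0.07],[0,0,-0.08]]}'; python3 -c "
from h import *
for i in range(1):
  o=get_obs();print(o['tool_pos'],o['tcp_rot'],o['contact_force'],o['moment'])"
```

```text
time: 10.42
tool_pos: [485.4, -15.2, 191.5]
tcp_rot: [-3.141, -0.0, 0.361]
contact_force: [1.9, 4.1, -2.5]
grip_width: 44.2
finger_force: 30.0
[485.36712613 -15.19561661 191.53408423] [-3.14140816e+00 -3.79032338e-04  3.61247523e-01] [ 1.92675253  4.13713241 -2.46983826] [ 0.83538963 -0.3485107  -0.22515684]
```

```bash
python3 -m pendant '{"dp":[[0,0,-0.0005],[0,0,-0.0005],[0,0,-0.0005]],"rotation":[[0,0,0],[0,0,0],[0,0,0]]}'; python3 -c "
from h import *
for i in range(1):
  o=get_obs();print(o['tool_pos'],o['tcp_rot'],o['contact_force'],o['moment'])"
```

```text
time: 10.8
tool_pos: [485.3, -15.2, 192.0]
tcp_rot: [-3.141, -0.0, 0.361]
contact_force: [2.2, 5.3, -2.0]
grip_width: 44.3
finger_force: 30.0
[485.33988819 -15.22895627 191.98916916] [-3.14141424e+00 -3.04764599e-04  3.60903716e-01] [ 2.19935323  5.25007668 -1.99000475] [ 0.79369174 -0.35271103 -0.15768836]
```

```bash
python3 -m pendant '{"dp":[[0,0,-0.001],[0,0,-0.001],[0,0,-0.002],[0,0,-0.002]],"rotation":[[0,0,0],[0,0,0],[0,0,0],[0,0,0]]}'
python3 - <<'E'
from h import *
o=get_obs();print(o['tool_pos'],o['tcp_rot'],o['contact_force'],o['moment'])
for n in('scene','side'): cap(n,n+'3.png')
a=cv2.imread('pics/scene3.png')[145:220,280:360];b=cv2.imread('pics/side3.png')[190:265,250:330]
z=lambda i:cv2.resize(i,(400,375),interpolation=cv2.INTER_CUBIC)
cv2.imwrite('pics/c3.png',np.hstack([z(a),z(b)]))
E
```

```text
time: 11.3
tool_pos: [485.4, -15.2, 194.2]
tcp_rot: [-3.141, -0.0, 0.361]
contact_force: [1.3, 5.8, 0.9]
grip_width: 44.4
finger_force: 30.0
[485.36416889 -15.21512998 194.19549756] [-3.14145449e+00 -4.12119751e-04  3.60839431e-01] [1.31921634 5.80262426 0.94872906] [ 0.87552509 -0.18637576 -0.20396396]
scene {'vfov': 55.53194589334267, 'cx': 283.4271168702856, 'cy': 203.80062277577346}
side {'vfov': 48.21847208974803, 'cx': 280.1354867398577, 'cy': 205.01304612663967}
```

View pics/c3.png

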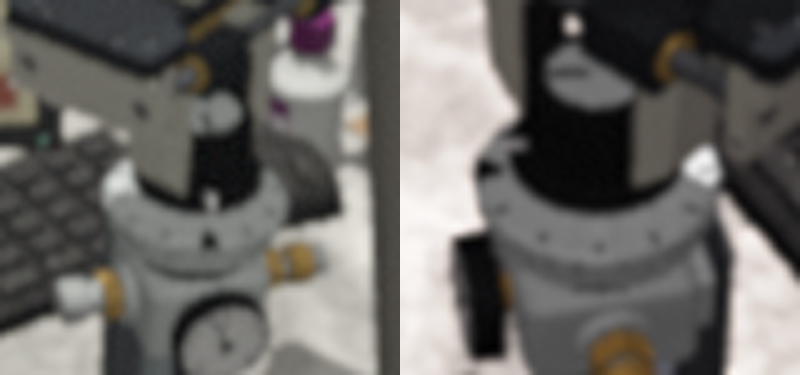

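The knob has risen (pointer at (211,202), clear gap to arrow (208,240)), so it is in the notch; finish the lift gently to the stop.

```bash
python3 -m pendant '{"dp":[[0,-0.001,-0.0005],[0,-0.001,-0.001],[0,-0.001,-0.0015],[0,-0.001,-0.002],[0,-0.001,-0.0025],[0,-0.001,-0.0025]],"rotation":[[0,0,0.01],[0,0,0.01],[0,0,0.01],[0,0,0.01],[0,0,0.01],[0,0,0.01]]}'; python3 -c "
from h import *
for i in range(1):
  o=get_obs();print(o['tool_pos'],o['tcp_rot'],o['contact_force'],o['moment'])"
```

```text
time: 12.15
tool_pos: [485.3, -15.0, 196.3]
tcp_rot: [3.14, -0.0, 0.351]
contact_force: [3.7, -2.4, -0.3]
grip_width: 44.8
finger_force: 30.0
[485.3195252  -15.00639569 196.33516826] [ 3.14032728e+00 -2.95289262e-04  3.50787556e-01] [ 3.7161367  -2.40800285 -0.30913555] [-0.54445644 -0.68564166  0.09320096]
```

```bash
python3 -m pendant '{"dp":[[0,0,-0.0005],[0,0,-0.001],[0,0,-0.001],[0,0,-0.001]],"rotation":[[0,0,0],[0,0,0],[0,0,0],[0,0,0]]}'; python3 -c "
from h import *
for i in range(1):
  o=get_obs();print(o['tool_pos'],o['tcp_rot'],o['contact_force'],o['moment'])"
```

```text
time: 12.65
tool_pos: [485.3, -15.0, 196.9]
tcp_rot: [3.141, 0.0, 0.351]
contact_force: [5.7, -3.2, -4.0]
grip_width: 44.7
finger_force: 30.0
[485.29465488 -15.01564794 196.87136773] [3.14054562e+00 6.17447078e-05 3.50755249e-01] [ 5.66385092 -3.21901912 -3.97595765] [-0.64945817 -0.92291789  0.0498364 ]
```

```bash
python3 -m pendant '{"dp":[[0,0,-0.0005],[0,0,-0.0008],[0,0,-0.0008],[0,0,-0.0008]],"rotation":[[0,0,0],[0,0,0],[0,0,0],[0,0,0]]}'; python3 -c "
from h import *
for i in range(1):
  o=get_obs();print(o['tool_pos'],o['tcp_rot'],o['contact_force'],o['moment'])"
```

```text
time: 13.15
tool_pos: [485.3, -15.0, 197.2]
tcp_rot: [3.141, 0.0, 0.351]
contact_force: [6.6, -4.0, -8.6]
grip_width: 44.4
finger_force: 30.0
[485.26386294 -15.02069194 197.22367031] [3.14077578e+00 4.84039702e-04 3.50778741e-01] [ 6.62079669 -3.98738377 -8.59505309] [-0.71973041 -1.12811281  0.10005002]
```

The knob is against its stop. Release and retreat straight up.

```bash
python3 -m pendant '{"dp":[[0,0,0],[0,0,0],[0,0,0],[0,0,0],[0,0,0],[0,0,0],[0,0,0],[0,0,0]],"rotation":[[0,0,0],[0,0,0],[0,0,0],[0,0,0],[0,0,0],[0,0,0],[0,0,0],[0,0,0]]}' 0.0918; python3 -m pendant '{"dp":[[0,0,-0.02],[0,0,-0.05],[0,0,-0.08],[0,0,-0.1],[0,0,-0.12],[0,0,-0.12],[0,0,-0.12]],"rotation":[[0,0,0],[0,0,0],[0,0,0],[0,0,0],[0,0,0],[0,0,0],[0,0,0]]}'
python3 - <<'E'
from h import *
for n in('scene','side'): cap(n,n+'4.png')
a=cv2.imread('pics/scene4.png')[145:255,240:400];b=cv2.imread('pics/side4.png')[185:375,230:345]
cv2.imwrite('pics/c4.png',np.hstack([cv2.resize(a,(480,330),interpolation=2),cv2.resize(b,None,fx=330/190,fy=330/190,interpolation=2)]))
a=cv2.imread('pics/scene4.png')[145:220,280:360];b=cv2.imread('pics/side4.png')[190:265,250:330]
z=lambda i:cv2.resize(i,(400,375),interpolation=cv2.INTER_CUBIC)
cv2.imwrite('pics/c5.png',np.hstack([z(a),z(b)]))
E
```

```text
time: 14.15
tool_pos: [485.0, -14.5, 198.1]
tcp_rot: [3.142, 0.0, 0.351]
contact_force: [-0.2, 0.2, -0.1]
grip_width: 91.8
finger_force: 0.0
time: 15.02
tool_pos: [484.7, -14.4, 317.2]
tcp_rot: [-3.141, 0.001, 0.351]
contact_force: [-0.5, -0.3, -0.1]
grip_width: 91.5
finger_force: 0.0
scene {'vfov': 55.53194589334267, 'cx': 283.4271168702856, 'cy': 203.80062277577346}
side {'vfov': 48.21847208974803, 'cx': 280.1354867398577, 'cy': 205.01304612663967}
```

View pics/c5.png

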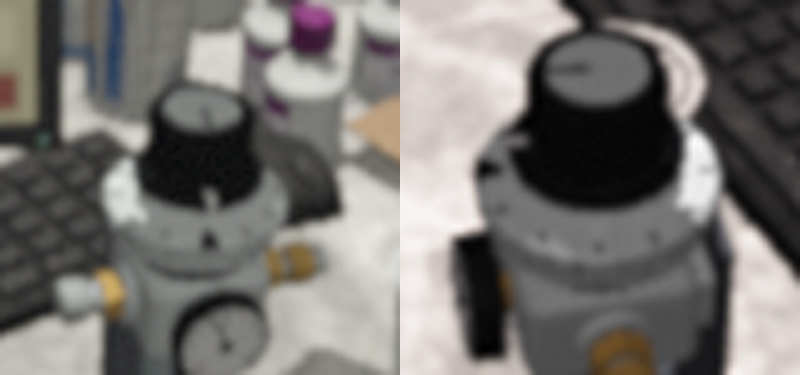

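View pics/c4.png

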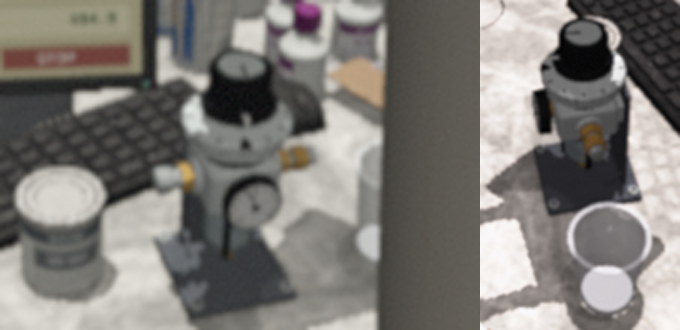

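Knob stands clear of the collar (scene pointer (211,195), disc (205,108); side disc (600,70)); cup and tin unmoved. Check the height by numbers.

Run:
```python
from h import *
for z in(195,201,203): print(z,[ (proj(f+'4.png',[485.2,-15.5,z])).round(1) for f in('scene','side')])
print('seen',(280+205/5,145+108/5),(250+200/5,190+70/5))
# measured vertical shift of knob's top disc, before vs after (template along image)
for n,(x,y) in(('scene',(321,168)),('side',(290,206))):
    i=[cv2.imread(f'pics/{n}{k}.png',0).astype(np.float32) for k in(0,4)]
    for im in i:
        g=np.abs(np.diff(cv2.GaussianBlur(im,(0,0),1)[y-25:y+25,x-2:x+3].mean(1)));print(n,im[y-18:y+14,x-2:x+3].mean(1).round().astype(int).tolist())
```

```text
195 [array([319.3, 169.4]), array([289.4, 206.7])]
201 [array([319.5, 167.1]), array([289.4, 203.9])]
203 [array([319.5, 166.3]), array([289.4, 202.9])]
seen (321.0, 166.6) (290.0, 204.0)
scene [111, 144, 186, 204, 210, 211, 210, 207, 207, 207, 196, 169, 140, 121, 127, 173, 208, 218, 214, 205, 211, 219, 214, 180, 116, 52, 20, 17, 15, 17, 16, 15]
scene [112, 146, 188, 207, 212, 213, 211, 209, 209, 209, 197, 156, 114, 113, 125, 126, 121, 116, 115, 109, 90, 56, 26, 14, 17, 17, 16, 16, 16, 16, 15, 17]
side [29, 32, 37, 38, 38, 62, 123, 173, 181, 169, 144, 107, 140, 202, 228, 231, 230, 229, 229, 225, 212, 200, 198, 204, 206, 186, 132, 62, 23, 15, 11, 7]
side [32, 35, 41, 43, 45, 58, 77, 72, 57, 74, 100, 109, 111, 109, 109, 107, 108, 109, 110, 110, 111, 105, 79, 41, 15, 9, 8, 7, 7, 7, 7, 7]
```

```bash
python3 -c "
from plant import workorder
print(workorder.close_job())"
```

```text
the job is handed in; nothing more can be done
None
```

I turned the knob to the mark; its lock dropped in about 0.07 rad counterclockwise of it, after a light sweep both ways. It now stands locked out about 8 mm up, released, with the cup and tin where they were. I handed the job in at about 15 s with readings of pull never above 11 N.

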